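# Lock the last quarter-turn stud of an induction hob's filter cover

## Robot

A 7-joint arm with a two-finger parallel gripper is mounted at the origin on the work surface. World frame = base frame: x ahead of the robot, y to its left, z up, the work surface at z = 0. Lengths are in m, angles in rad, forces in N, time in s.
With the tool pointing down it reaches from about 0.4 to 0.85 m from the base axis. Payload 10.4 kg.
Tool frame: the origin (TCP) lies between the finger pads; the fingertips stand ahead of it and the grasp point (between the pads) lies 3 mm ahead of it (r.tips_ahead is the z of the fingertips in the tool frame, in m); z points along the fingers, y is the line along which they close (so a half turn about z gives the same grasp; the last joint's range is limited). The gripper opens to 87 mm and grips with 3 to 60 N. Pads are 19 mm wide; open, the fingers measure 117 mm over their backs; the gripper's body (75 mm by 190 mm) begins 51 mm behind the grasp point.
Start: joints at [-0.023, 0.332, -0.065, 1.46, 0.022, 1.35, -0.088], TCP at [0.625, 0, 0.245] pointing down, gripper open.
Joint ranges: [-2.6, 2.6], [-0.5, 2.12], [-1.47, 1.34], [0.16, 2.42], [-1.27, 4.41], [0.06, 2.06], [-2.6, 2.6]. Speed limits (rad/s): [2.22, 2.22, 2.79, 2.79, 3.14, 3.14, 3.14].

## Interface

Orientations are given as a unit quaternion [x, y, z, w].
In Python, from bench import telemetry, camera, get_calibration, r gives the robot as it stands.
- The arm moves only by the tool drive_tool, never from a script. Its argument "series" is one flat list of numbers, 7 for each row, row after row: the turn, a rotation vector about the tool's x, y, z in units of 5 degrees (1.0 is 5 degrees), then the shift along the tool's x, y, z in units of 40 mm (1.0 is 40 mm), then the opening, from -1 (shut) to 1 (fully open). A call has 1 to 10 rows; each row is the pose to reach, as a shift and turn from the pose commanded when the call began, along the tool's axes at that moment; what a row does not reach only later rows make up. A row lasts 1/12 s, in which the tool goes at most 41.7 mm and 7.16 degrees, less where a joint would pass 70% of its speed; a pose out of reach is approached as far as the arm can. A call with a gripper value outside its range is refused whole. The fingers move at their own pace and stop on an object; "grip_force" is the grip in N (left out, the last holds). Time passes only in rows, so rows that repeat a pose let the fingers close. It gives the time, the measured TCP pose, the force, the opening and the grip force at its end, in the units of the state.
- telemetry.read_state(): the state, without advancing time (a new reading comes with each control period).
- camera(name): name is "scene" or "side" or "wrist"; returns the picture (400x640x3 uint8, red, green, blue); there is no depth.
- get_calibration(name): a dict with "fovy" (degrees; the focal length in pixels is half the picture's height over the tangent of half this angle, whatever the lens; pixels are square), "cx", "cy" (the principal point, pixels), "xyz" and "rotation" of the camera in the world. Camera axes: x right, y up, looking along -z (the intrinsics and any distortion apply to the point x, -y, -z); pixel columns grow to the right and rows downward; lengths in m; the calibration is good to about 2 mm. A picture is of the moment at which its call begins: read the wrist's pose just before it. get_calibration takes no time and is no camera call; for the wrist camera it gives the pose at the moment of the call.
- r.close_job(): hands the job in; it is judged then, once.
The state is a dict: "time": time; "joint_positions": joint angles; "joint_vel": joint speeds; "joint_torque": joint torques, N m; "ee_pos": TCP position; "eef_rot": TCP orientation; "ft_force": force on the tool from outside, world axes, zero at the start; "torque": the same for the moment, N m; "width": finger opening in m; "grip_force": force on a finger pad.
Only numpy, scipy, OpenCV 4.12 (cv2) and the standard library are available. Lean on these libraries where they do the work, as an engineer would, in place of code of your own. Each camera call takes 0.05 s, during which the arm holds its last target. There are 200 camera calls.

## Task

The portable induction hob lies face down with its new air filter in; one stud of the grey filter cover is still open and stands proud. Take the red stubby driver from the wooden block, set its blade in that stud's slot, press the stud in gently and turn it clockwise a quarter turn until it drops into its catch and stays down, without forcing it. Then stand the driver back in its hole in the block, and leave the other stud and everything around alone.

Things in the scene. Friction and masses are not known exactly. Their poses are not given: they have to be found in the camera images.
- hob: Portable induction hob lying face down on a mat, 345 x 285 mm, fixed. Origin: middle of its underside on the worktop; x along its long side, z up. Its black base pan is 80 mm above the worktop; four rubber feet near the corners rise to 92 mm. A grey filter cover (125 x 246 mm, face 92 mm above the worktop) lies on the pan, with one slotted stud near each narrow end.
- stud: The OPEN fastener: origin at the centre of its dark socket ring (27 mm opening), level with the cover's face; axes as the hob's, z up. In it a steel stud, head 23 mm across, with a straight slot 5 mm wide, 4 mm deep, right across the head. Open, the head's top is 5.5 mm above this origin and the slot floor 1.5 mm above; the slot lies about along x, in line with two white marks.
- stud_turn (a joint): Angle of the open stud, rad: 0 with its slot along stud's x axis, growing clockwise seen from above; starts at -0.15 to 0.05. Not pressed in enough, it stops at about 0.3. Held down it turns easily, near the end a hidden ramp draws it in 0.8 mm more; past 1.15 to 1.5 its spring lifts it 2 mm into its catch; a solid end stop follows 0.3 later. Locked, the slot is at two orange marks.
- stud_press (a joint): How far the open stud is pressed in, m: 0 open and at rest. A spring pushes it up: 2 N, plus 1 N per mm. It must go in 3.7 to 8.7 mm (the hidden catch floats, so this differs each time) before it can turn; a solid stop comes 1 mm below that depth. Past 0.7 rad the catch holds it down. Locked, it stays 2 to 7.5 mm in; let go short of that, it is loose. Keep the force on the stud under 20 N.
- other_stud: The other fastener of the cover, already locked: same parts, slot along other_stud's y axis, head nearly flush. Origin at the centre of its ring, level with the cover's face. Which end of the cover it is on varies. Leave it.
- other_stud_turn (a joint): Angle of the locked stud, rad: about 1.55.
- other_stud_press (a joint): How far the locked stud is in, m: about 0.005.
- driver: Red stubby flat driver, 109 mm long, 90 g, upright in its hole in the wooden block. Origin: middle of the blade's tip; z up the driver. Blade 15 mm wide along x, 2.4 mm thick along y, lowest 14 mm; 8 mm shank; black 30 mm collar 47 mm above the tip, resting on the block's top; above it the handle, 30 mm along x, up to 109 mm. Its flats, 24 mm apart, face +y and -y: grip there.
- driver_grip (a point): Middle of the driver's handle, on its axis, 81 mm above the blade's tip.
- block: Beech tool block, 75 x 175 x 62 mm, fixed, with two round holes 20 mm across and 54 mm deep, 100 mm apart. Origin at the middle of its underside, x across it, y along it.
- block_hole0 (a point): Middle of the mouth of the driver's hole, on the block's top, 62 mm above the worktop. Seated, the driver's collar rests here and its tip is 47 mm below.
- brush: Small blue-headed cleaning brush standing in the block's other hole. A bystander; origin at the underside of its collar, on the block's top.
- mug: White mug, 80 mm across, 90 mm tall. A bystander; origin at the middle of its underside.
- mill: Dark wooden pepper mill, 54 mm across, 160 mm tall. A bystander; origin at the middle of its underside.
- oil: Green glass oil bottle, 64 mm across, 200 mm tall. A bystander; origin at the middle of its underside.
- spice: Glass spice jar with red cap, 48 mm across, 90 mm tall. A bystander; origin at the middle of its underside.
- old_filter: Used grey filter cassette, 98 x 128 x 10 mm, lying flat. A bystander; origin at the middle of its underside.
- bowl: Small blue bowl, 120 mm across, 50 mm tall. A bystander; origin at the middle of its underside.
There are look-alikes about, which are no part of the job. What is shaped like the driver but green or turquoise is not meant.

How it is judged:
On the way, in this order (a step that is already met when the one before it is completed fails the run):
1. the open stud is pressed in at least 3 mm by the driver (contact force between driver and stud above 2 N and value of joint stud_press above 0.003 m), for 0.1 s.
2. the stud has turned clockwise a quarter turn, has dropped into its catch and stays down with the driver off it (value of joint stud_turn between 1.25 and 1.85 rad and value of joint stud_press above 0.0014 m and contact force between driver and stud below 0.3 N), for 0.3 s.
At the end, for the whole second after the job is handed in: Stud locked: turned 1.25-1.85 rad and held over 1.4 mm in; other stud still locked (over 1.25 rad, over 1.4 mm in); driver at rest in its hole, tip within 8 mm of the hole's axis and 44-50 mm below its mouth, tilted under 0.12 rad; robot clear (value of joint stud_turn between 1.25 and 1.85 rad and value of joint each of stud_press, other_stud_press above 0.0014 m and value of joint other_stud_turn above 1.25 rad and horizontal distance between driver and block_hole0 below 0.008 m and angle between driver's own z axis and vertical below 0.12 rad and z of driver in the frame of block_hole0 between -0.05 and -0.044 m and linear speed of driver below 0.02 m/s and contact force between the arm and anything else below 0.5 N); the robot touches nothing.
It fails at once if the driver bears on the stud, the cover or the hob with more than 20 N (forcing it) (contact force between driver and stud above 20 N or contact force between driver and hob above 20 N).
It fails at once if the gripper itself pushes on the stud (contact force between the fingers and stud above 1 N).
It fails at once if the other stud is turned out of its catch (value of joint other_stud_turn below 1.25 rad).
It fails at once if the driver is dropped or thrown over (tilted more than 0.6 rad) (angle between driver's own z axis and vertical above 0.6 rad).
It fails at once if a bystander is moved more than 20 mm or knocked over (distance of any of brush, mug, mill, oil, spice, old_filter, bowl from where it was at the start of the episode above 0.02 m or angle between any of brush, mug, mill, oil, spice, old_filter, bowl's own z axis and vertical above 0.4 rad).
It also fails if it takes over 72 s, if anything falls off the work surface, if the arm or the gripper's body presses on something with over 40 N, if the wrist force passes 120 N, or if a joint passes its speed limit or range.

## Working session

There is one attempt and no reset: what is moved stays moved. The work goes in short steps, Python scripts to look and compute and a tool call to move; the robot and the scene stay as the last step left them, time stands still between calls to the robot, and variables do not carry over. Pictures are saved under pics/ and viewed, at most 10 in all, crops included, and the job is handed in when it is done.

Besides the shell and the picture viewer there is one more tool, called after "Emit:" by a JSON object that holds its "api" and its "payload". drive_tool: Moves the arm, as the interface text tells. Its arguments: {"type":"object","properties":{"series":{"type":"array"},"grip_force":{"type":"number"}},"required":["series"]}

```bash
mkdir -p pics; python3 - <<'E'
from bench import telemetry, camera, get_calibration, r
import cv2, numpy as np
s=telemetry.read_state(); print(s['time'],s['ee_pos'],s['eef_rot'],r.tips_ahead)
for n in ['scene','side','wrist']:
    c=get_calibration(n); print(n,c)
    cv2.imwrite(f'pics/{n}0.png',camera(n)[:,:,::-1])
a=[cv2.imread(f'pics/{n}0.png') for n in ['scene','side']]
E
```

```text
0.0 [ 6.24640949e-01 -2.24166745e-05  2.43731883e-01] [ 7.07107531e-01  7.07105655e-01 -5.42950040e-04 -4.88000878e-04] 0.022
scene {'fovy': 51.63723026778152, 'cx': 327.717590202674, 'cy': 197.71413105761516, 'xyz': array([1.11664876, 0.72903561, 1.05979918]), 'rotation': array([0.13025646, 0.36646467, 0.85890425, 0.33319722])}
side {'fovy': 50.88014873465585, 'cx': 318.40199191005365, 'cy': 190.69285260149226, 'xyz': array([0.0673633 , 0.74178821, 0.88741354]), 'rotation': array([-0.09512594,  0.38616945,  0.89068171, -0.22025055])}
wrist {'fovy': 60.021870798130436, 'cx': 318.80022489260534, 'cy': 199.52073090613553, 'xyz': array([0.62390609, 0.08237553, 0.38408707]), 'rotation': array([-1.52235012e-01,  7.76038956e-04,  2.30144227e-04,  9.88343992e-01])}
```

View pics/scene0.png

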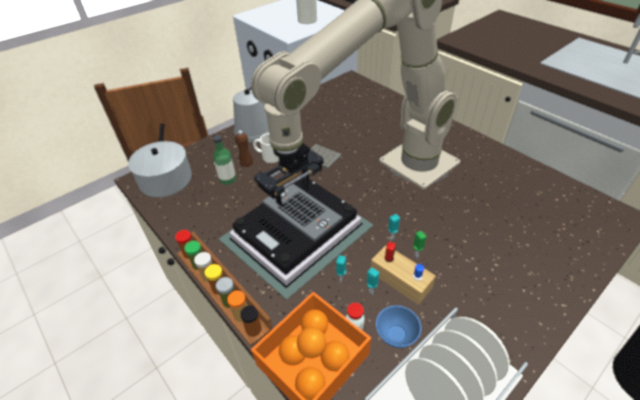

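View pics/wrist0.png

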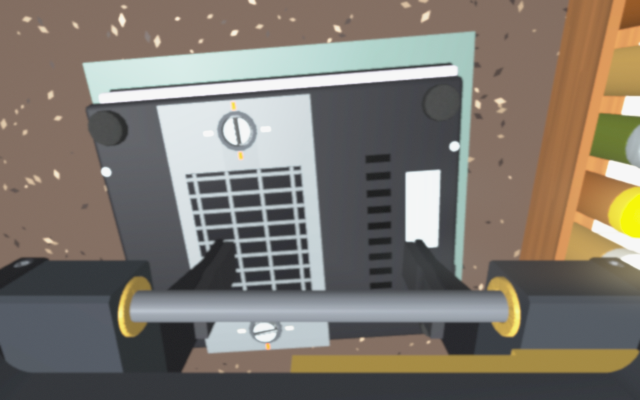

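Candidates in the scene view: the red driver in the block is at (391,250). Similar things are turquoise at (394,222), (341,264) and (373,277), green at (420,240), and the red spice cap at (355,314). I choose the red one in the wooden block. In the wrist view, the locked stud is at (237,131), slot along the orange marks. The open stud is at (265,330), slot along the white marks.

```bash
cat > h.py <<'E'
import numpy as np, cv2
from scipy.spatial.transform import Rotation as R
def ray(c,u,v):
    f=200/np.tan(np.radians(c['fovy'])/2)
    return R.from_quat(c['rotation']).apply([(u-c['cx'])/f,-(v-c['cy'])/f,-1])
def onplane(c,u,v,z):
    d=ray(c,u,v); p=np.array(c['xyz']); return p+d*(z-p[2])/d[2]
def proj(c,p):
    f=200/np.tan(np.radians(c['fovy'])/2)
    q=R.from_quat(c['rotation']).inv().apply(np.array(p)-c['xyz'])
    return c['cx']-f*q[0]/q[2], c['cy']+f*q[1]/q[2]
E
python3 - <<'E'
from h import *
from bench import *
w=get_calibration('wrist');s=get_calibration('scene')
print('open',onplane(w,265,330,.0975),'locked',onplane(w,237,131,.092))
for n,u,v in [('w1',246,332),('w2',290,328),('lw1',209,134),('lw2',266,128)]: print(n,onplane(w,u,v,.092))
for n,u,v,z in [('driver top',391,244,.124),('brush',419,266,.12),('turq',394,215,.1),('green',420,233,.1),('t2',341,258,.1),('t3',373,270,.1),('spice',355,314,.09)]: print(n,onplane(s,u,v,z))
a=cv2.imread('pics/side0.png'); b=cv2.imread('pics/scene0.png')
c=get_calibration('side'); p=proj(c,onplane(s,391,244,.11)); print(p)
u,v=int(p[0]),int(p[1]); u0=max(0,min(540,u-50));v0=max(0,min(300,v-50)); print(u0,v0)
A=cv2.resize(a[v0:v0+100,u0:u0+100],(400,400),interpolation=cv2.INTER_CUBIC);B=cv2.resize(b[200:300,341:441],(400,400),interpolation=cv2.INTER_CUBIC)
cv2.imwrite('pics/crop1.png',np.hstack([A,B]))
E
```

```text
open [ 0.57055103 -0.14297886  0.0975    ] locked [0.55537764 0.04999662 0.092     ]
w1 [ 0.55028244 -0.14972363  0.092     ]
w2 [ 0.59470379 -0.1448831   0.092     ]
lw1 [0.53180342 0.04751432 0.092     ]
lw2 [0.57965667 0.05246593 0.092     ]
driver top [0.48328281 0.26948044 0.124     ]
brush [0.48255073 0.37262512 0.12      ]
turq [0.37145775 0.18480377 0.1       ]
green [0.370433   0.28868369 0.1       ]
t2 [0.61160746 0.1945183  0.1       ]
t3 [0.57440458 0.28636724 0.1       ]
spice [0.70418762 0.34626756 0.09      ]
(np.float64(259.5893100884252), np.float64(254.24346585142894))
209 204
```

View pics/crop1.png

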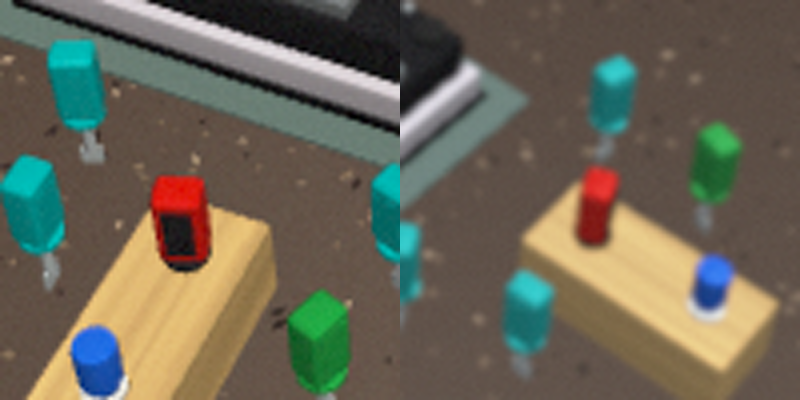

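Both views confirm the choice: the red driver with the black inlay stands in the block, top at scene (391,243) and side (254,250). The turquoise and green look-alikes stand around the block. I'm moving above it.

Emit:
{"api": "drive_tool", "payload": {"series": [0,0,0,0.7,-0.4,-0.15,1,0,0,0,1.5,-0.8,-0.3,1,0,0,0,2.3,-1.2,-0.45,1,0,0,0,3.1,-1.6,-0.6,1,0,0,0,3.9,-2.05,-0.8,1,0,0,0,4.7,-2.5,-1.0,1,0,0,0,5.5,-2.9,-1.2,1,0,0,0,6.2,-3.3,-1.4,1,0,0,0,6.75,-3.55,-1.4,1,0,0,0,6.75,-3.55,-1.4,1]}}

```text
time: 0.98
ee_pos: [0.4797, 0.2758, 0.3011]
eef_rot: [0.704, 0.71, 0.001, -0.001]
ft_force: [0.8, 0.1, -0.4]
width: 0.087
grip_force: 0.0
```

```bash
python3 - <<'E'
from h import *
from bench import *
w=get_calibration('wrist');im=camera('wrist');s=telemetry.read_state();print(s['time'],s['ee_pos'],s['eef_rot'],s['joint_positions'])
import pickle;pickle.dump(w,open('w1.pkl','wb'))
cv2.imwrite('pics/w1.png',im[:,:,::-1])
# triangulate
a,b=get_calibration('scene'),get_calibration('side')
d1,d2=ray(a,391,243),ray(b,254,249.5);A=np.c_[d1,-d2];t=np.linalg.lstsq(A,np.array(b['xyz'])-a['xyz'],rcond=None)[0]
print(a['xyz']+d1*t[0],b['xyz']+d2*t[1])
E
```

```text
1.0333 [0.48133597 0.27280785 0.30061042] [ 7.05266559e-01  7.08942097e-01  2.05522364e-04 -3.76688698e-04] [-0.36316205  0.1632697  -0.26549923  1.55526395  0.04228079  1.42852545
 -0.62607952]
[0.48324963 0.26898381 0.12806192] [0.48319072 0.26842691 0.12837694]
```

View pics/w1.png

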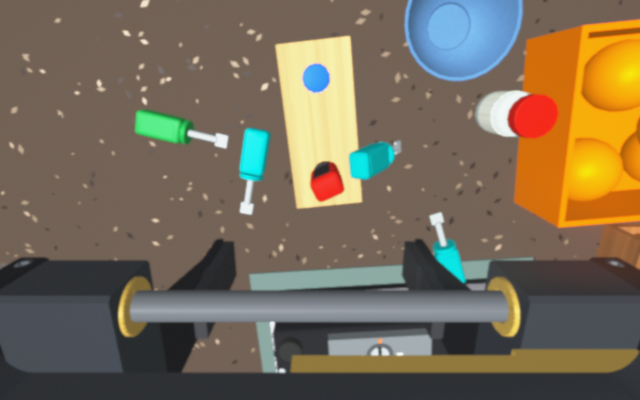

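The decoys all lie flat. The red driver is at (327,182) in the block and the brush at (316,77). I'll zoom in for the driver's yaw.

```bash
python3 - <<'E'
from h import *
a=cv2.imread('pics/w1.png')[140:220,270:380]
cv2.imwrite('pics/c2.png',cv2.resize(a,None,fx=7,fy=7,interpolation=cv2.INTER_CUBIC))
E
```

```text
(no output)
```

View pics/c2.png

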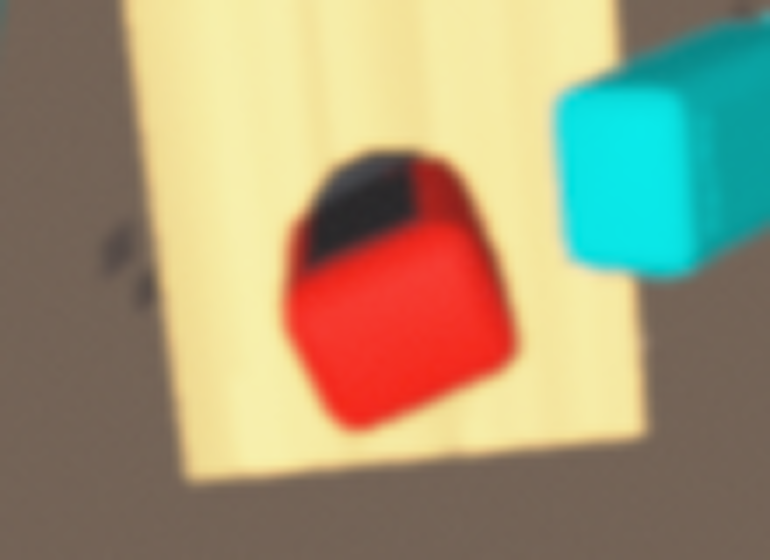

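```bash
python3 - <<'E'
from h import *
from bench import *
import pickle
w=pickle.load(open('w1.pkl','rb'));S=get_calibration('scene');D=get_calibration('side')
def tri(*o):
    M=np.zeros((3,3));b=np.zeros(3)
    for c,u,v in o:
        d=ray(c,u,v);d/=np.linalg.norm(d);P=np.eye(3)-np.outer(d,d);M+=P;b+=P@c['xyz']
    return np.linalg.solve(M,b).round(3)
print('t3 handle butt',tri((S,341+131/4,200+275/4),(D,209+30/4,204+162/4)),'tip',tri((S,341+124/4,200+370/4),(D,209+52/4,204+282/4)), 'wrist butt z?',tri((S,341+131/4,200+275/4),(w,359,165)))
print('green butt',tri((S,341+315/4,200+130/4),(D,209+322/4,204+298/4)),tri((S,341+315/4,200+130/4),(w,137,122)))
print('brush top',tri((S,341+313/4,200+262/4),(w,316,77)))
print('driver',tri((S,391,243),(D,254,249.5),(w,270+405/7,140+327/7)))
C=[onplane(w,270+x/7,140+y/7,.124)[:2] for x,y in [(288,292),(455,222),(520,352),(350,435)]]
C=np.array(C);print(C,C.mean(0))
for i in range(4):
    e=C[(i+1)%4]-C[i];print(np.linalg.norm(e),np.degrees(np.arctan2(e[1],e[0])))
E=[onplane(w,270+x/7,140+y/7,.062)[:2] for x,y in [(185,482),(650,435)]];print(E)
E
```

```text
t3 handle butt [0.578 0.29  0.114] tip [0.579 0.294 0.001] wrist butt z? [0.53  0.265 0.034]
green butt [0.377 0.29  0.111] [0.349 0.311 0.122]
brush top [0.476 0.37  0.113]
driver [0.485 0.27  0.129]
[[0.47139943 0.27604467]
 [0.49374286 0.28589837]
 [0.50299221 0.26788929]
 [0.47996356 0.25582799]] [0.48702452 0.27141508]
0.024419753684973775 23.798028296189493
0.020245432322116858 -62.815249487608895
0.025996039383354815 -152.3566032187474
0.021955829950010924 112.95833419808851
[array([0.45309015, 0.2275235 ]), array([0.52964384, 0.23634072])]
```

```bash
python3 - <<'E'
from h import *
from bench import *
a=camera('scene')[200:300,321:441,::-1];b=camera('side')[190:320,190:330,::-1]
A=cv2.resize(a,(400,333),interpolation=cv2.INTER_CUBIC);B=cv2.resize(b,(359,333),interpolation=cv2.INTER_CUBIC)
cv2.imwrite('pics/c3.png',np.hstack([A,B]));print(telemetry.read_state()['ee_pos'])
E
```

```text
[0.48325    0.26933534 0.30020408]
```

View pics/c3.png

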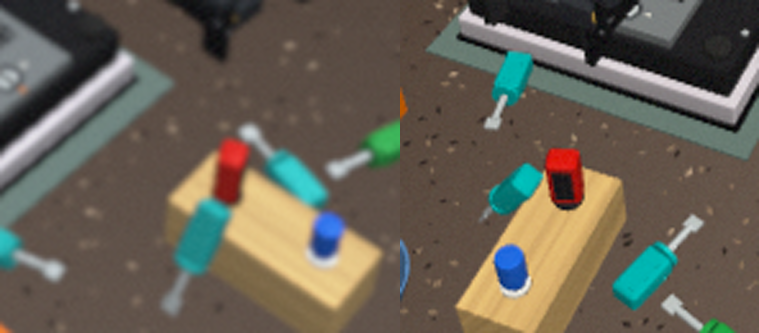

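t3 has toppled and leans on the block's +x edge beside the driver. The driver itself stands untouched. I'm turning the gripper −116° (wrist room left for the clockwise turn) and narrowing the opening.

Emit:
{"api": "drive_tool", "payload": {"series": [0,0,-1.4,0,0,0,0.4,0,0,-2.8,0.025,0.06,0,0.4,0,0,-4.2,0.025,0.06,0,0.4,0,0,-5.6,0.025,0.06,0,0.4,0,0,-7,0.025,0.06,0,0.4,0,0,-8.4,0.025,0.06,0,0.4,0,0,-9.8,0.025,0.06,0,0.4,0,0,-11.2,0.025,0.06,0,0.4,0,0,-12.6,0.025,0.06,0,0.4,0,0,-14,0.025,0.06,0,0.4]}}

```text
time: 1.97
ee_pos: [0.4863, 0.2692, 0.3002]
eef_rot: [0.172, 0.985, -0.0, -0.0]
ft_force: [-0.6, -0.7, 0.8]
width: 0.0609
grip_force: 0.0
```

Emit:
{"api": "drive_tool", "payload": {"series": [0,0,-1.4,0,0,0.4,0.4,0,0,-2.8,0,0,0.8,0.4,0,0,-4.2,0,0,1.2,0.4,0,0,-5.6,0,0,1.6,0.4,0,0,-7,0,0,2,0.4,0,0,-8.2,0,0,2.2,0.4,0,0,-9.2,0,0,2.2,0.4,0,0,-9.2,0,0,2.2,0.4,0,0,-9.2,0,0,2.2,0.4]}}

```text
time: 2.72
ee_pos: [0.4861, 0.2697, 0.2124]
eef_rot: [-0.223, 0.975, -0.0, -0.0]
ft_force: [0.4, -0.1, -0.2]
width: 0.0607
grip_force: 0.0
```

```bash
python3 - <<'E'
from h import *
from bench import *
import pickle
s=telemetry.read_state();w=get_calibration('wrist');im=camera('wrist')
T=R.from_quat(s['eef_rot']);print(s['time'],s['ee_pos'],T.as_matrix().round(3),s['joint_positions'].round(2),s['width'])
pickle.dump(w,open('w2.pkl','wb'))
cv2.imwrite('pics/w2.png',im[:,:,::-1])
m=cv2.inRange(cv2.cvtColor(im,cv2.COLOR_RGB2HSV),(0,150,170),(8,255,255))
n,l,st,ce=cv2.connectedComponentsWithStats(m)
for i in range(1,n):
    if st[i,4]>150: print(st[i],ce[i],onplane(w,*ce[i],.124))
print('expect',proj(w,[.486,.2705,.124]))
E
```

```text
2.7167 [0.48614802 0.26972785 0.21241702] [[-0.901 -0.434 -0.   ]
 [-0.434  0.901 -0.   ]
 [ 0.    -0.    -1.   ]] [-0.22  0.23 -0.43  1.67  0.1   1.26  1.35] 0.06065681711939491
[ 304  179   33   54 1562] [320.15044814 207.20678617] [0.4798756  0.26752106 0.124     ]
expect (np.float64(320.17532850742555), np.float64(216.38588185965725))
```

View pics/w2.png

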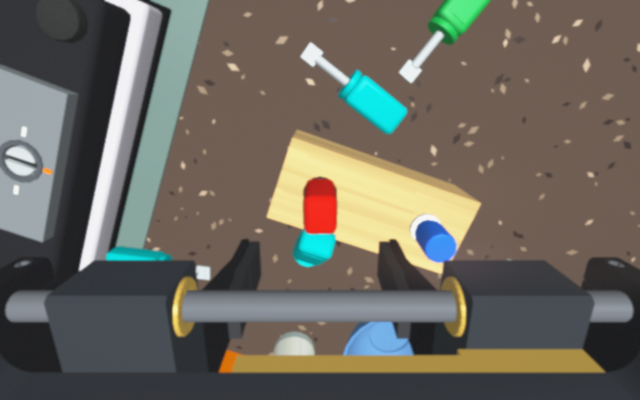

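Yaw is aligned: the driver's top is at (320,213), between the fingers at columns 250 and 390. Descend and grip.

Emit:
{"api": "drive_tool", "payload": {"series": [0,0,0,0,0,0.7,0.4,0,0,0,0,0,1.4,0.4,0,0,0,0,0,2.1,0.4,0,0,0,0,0,2.6,0.4,0,0,0,0,0,2.83,0.4,0,0,0,0,0,2.83,0.4,0,0,0,0,0,2.83,0.4], "grip_force": 40}}

```text
time: 3.35
ee_pos: [0.4859, 0.2711, 0.1002]
eef_rot: [-0.224, 0.975, 0.0, 0.0]
ft_force: [-0.1, 0.3, 0.7]
width: 0.0614
grip_force: 0.0
```

Emit:
{"api": "drive_tool", "payload": {"series": [0,0,0,0,0,0,-1,0,0,0,0,0,0,-1,0,0,0,0,0,0,-1,0,0,0,0,0,0,-1,0,0,0,0,0,0,-1,0,0,0,0,0,0,-1], "grip_force": 40}}

```text
time: 3.85
ee_pos: [0.4855, 0.2711, 0.0996]
eef_rot: [-0.225, 0.974, 0.0, 0.0]
ft_force: [-0.7, -0.7, 0.6]
width: 0.0286
grip_force: 0.0
```

Emit:
{"api": "drive_tool", "payload": {"series": [0,0,0,0,0,0,-1,0,0,0,0,0,0,-1,0,0,0,0,0,0,-1,0,0,0,0,0,0,-1]}}

```text
time: 4.18
ee_pos: [0.4855, 0.271, 0.0995]
eef_rot: [-0.225, 0.974, -0.0, 0.0]
ft_force: [0.1, -0.1, 1.6]
width: 0.0238
grip_force: 40.0
```

Gripped (23.8 mm). Lift, and meanwhile check where the tall bystanders are.

Emit:
{"api": "drive_tool", "payload": {"series": [0,0,0,0,0,-0.4,-1,0,0,0,0,0,-1,-1,0,0,0,0,0,-1.8,-1,0,0,0,0,0,-2.6,-1,0,0,0,0,0,-3.4,-1,0,0,0,0,0,-4,-1,0,0,0,0,0,-4,-1]}}

```text
time: 4.77
ee_pos: [0.4869, 0.2723, 0.2647]
eef_rot: [-0.225, 0.974, 0.001, 0.004]
ft_force: [1.1, 1.1, -1.3]
width: 0.0238
grip_force: 40.0
```

```bash
python3 - <<'E'
from h import *
from bench import *
s=get_calibration('scene')
for n,u,v,z in [('oil',224,182,0),('mill',244,164,0),('mug',268,160,0),('filt',322,155,0.01)]: print(n,onplane(s,u,v,z))
t=telemetry.read_state();print(t['time'],t['ee_pos'],t['width'],t['ft_force'])
E
```

```text
oil [ 0.6395543  -0.43358353  0.        ]
mill [ 0.52210948 -0.4719756   0.        ]
mug [ 0.4361455  -0.42593017  0.        ]
filt [ 0.26263592 -0.28944661  0.01      ]
4.7667 [0.48694269 0.27225017 0.26471109] 0.02383497420709898 [ 1.05631391  1.13875391 -1.33954979]
```

Emit:
{"api": "drive_tool", "payload": {"series": [0,0,0,0.04,-0.4,0,-1,0,0,0,0.14,-1.2,0,-1,0,0,0,0.24,-2.1,0,-1,0,0,0,0.35,-3.1,0,-1,0,0,0,0.46,-4.1,0,-1,0,0,0,0.58,-5.1,0,-1,0,0,0,0.69,-6.1,0,-1,0,0,0,0.8,-7.1,0,-1,0,0,0,0.9,-8,0,-1,0,0,0,1,-8.8,0,-1]}}

```text
time: 5.6
ee_pos: [0.6039, -0.0658, 0.2583]
eef_rot: [-0.224, 0.975, -0.0, -0.001]
ft_force: [0.9, 1.3, -1.0]
width: 0.0237
grip_force: 40.0
```

Emit:
{"api": "drive_tool", "payload": {"series": [0,0,0.6,0.08,-0.7,0.1,-1,0,0,1.4,0.15,-1.3,0.3,-1,0,0,2.4,0.22,-1.8,0.5,-1,0,0,3.4,0.24,-2.1,0.8,-1,0,0,4,0.24,-2.1,0.9,-1,0,0,4,0.24,-2.1,0.9,-1,0,0,4,0.24,-2.1,0.9,-1,0,0,4,0.24,-2.1,0.9,-1]}}

```text
time: 6.27
ee_pos: [0.6321, -0.1418, 0.2235]
eef_rot: [-0.054, 0.999, 0.0, 0.0]
ft_force: [0.2, -1.0, -0.2]
width: 0.0236
grip_force: 40.0
```

```bash
python3 - <<'E'
from h import *
from bench import *
import pickle
s=telemetry.read_state();w=get_calibration('wrist');im=camera('wrist')
print(s['time'],s['ee_pos'],s['eef_rot'],s['joint_positions'].round(2),s['width'])
pickle.dump((w,s['ee_pos'],s['eef_rot']),open('w3.pkl','wb'))
cv2.imwrite('pics/w3.png',im[:,:,::-1])
print(proj(w,[.5706,-.143,.0975]))
E
```

```text
6.2667 [ 0.63208677 -0.14182977  0.22351139] [-5.38294592e-02  9.98550122e-01  1.36851870e-04  1.53991765e-04] [ 0.23  0.39 -0.1   1.42  0.04  1.33  1.8 ] 0.023633258701555252
(np.float64(326.7754872433168), np.float64(122.2178752762893))
```

View pics/w3.png

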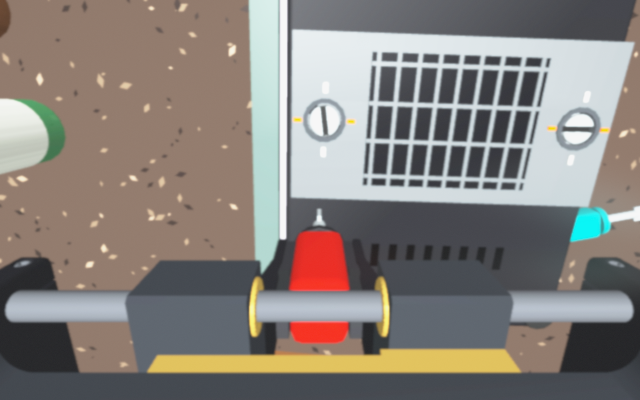

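Open stud at (324,120) with its slot nearly vertical in the picture, white marks at (326,88) and (323,152). The driver's tip shows at (319,212). I'll measure numerically.

```bash
python3 - <<'E'
from h import *
import pickle
w,p,q=pickle.load(open('w3.pkl','rb'));T=R.from_quat(q)
im=cv2.imread('pics/w3.png');g=cv2.cvtColor(im,cv2.COLOR_BGR2GRAY).astype(int);hsv=cv2.cvtColor(im,cv2.COLOR_BGR2HSV)
V,U=np.mgrid[:400,:640]
# orange marks, white marks
def comps(m,z):
    n,l,st,ce=cv2.connectedComponentsWithStats(m.astype(np.uint8)); return [(ce[i].round(1),st[i,4],onplane(w,*ce[i],z)[:2].round(4)) for i in range(1,n) if st[i,4]>8]
roi=(abs(U-324)<45)&(abs(V-120)<45)
print('or',comps(roi&(hsv[...,1]>120)&(hsv[...,0]<30),.092))
print('wh',comps(roi&(g>225),.092))
head=(np.hypot(U-324,V-120)<15)
print(im[120,300:350].mean(1).astype(int)); 
m=head&(g<110);n,l,st,ce=cv2.connectedComponentsWithStats(m.astype(np.uint8))
for i in range(1,n):
    if st[i,4]>15:
        P=np.array([onplane(w,u,v,.0975)[:2] for v,u in zip(*np.where(l==i))]);c=P.mean(0);e=np.linalg.svd(P-c)[2][0]
        print('slot',st[i],ce[i],c,np.degrees(np.arctan2(e[1],e[0]))%180)
print('head',comps(head&(g>190),.0975))
tip=p+T.apply([0,0,.084]);print('tip pred',tip,proj(w,tip),'blade angle',np.degrees(np.arctan2(*T.apply([1,0,0])[[1,0]]))%180)
print(im[200:232,300:340].mean(2).astype(int)[::2,::2])
E
```

```text
or [(array([297. , 119.1]), np.int32(19), array([ 0.5712, -0.1658])), (array([350.5, 121. ]), np.int32(18), array([ 0.5682, -0.1248]))]
wh [(array([282.6, 118.7]), np.int32(556), array([ 0.5721, -0.1768])), (array([333.1,  93.8]), np.int32(2474), array([ 0.5498, -0.1405])), (array([332.1, 118.6]), np.int32(276), array([ 0.5679, -0.1391])), (array([316. , 121.3]), np.int32(262), array([ 0.5712, -0.1512])), (array([296.8, 122.2]), np.int32(19), array([ 0.5735, -0.1657])), (array([322.7, 151.3]), np.int32(90), array([ 0.5937, -0.1435]))]
[193 212 216 187 162 155 165 187 212 227 242 246 246 247 247 247 247 247
 247 247 245 221 146 102  95 107 164 230 245 247 247 247 247 247 247 247
 247 247 244 230 205 178 161 156 167 197 220 212 197 189]
slot [322 107   5  27  63] [324.03174603 120.6984127 ] [ 0.5697455  -0.14517183] 13.185603747302531
head [(array([316.3, 120.8]), np.int32(272), array([ 0.5704, -0.151 ])), (array([331.6, 119.2]), np.int32(276), array([ 0.568 , -0.1396]))]
tip pred [ 0.63211136 -0.14180542  0.13951139] (np.float64(319.6031888420882), np.float64(218.11897113055235)) blad
[... 686 characters left out ...]
  85  85
   84  84]
 [ 91  92  91  90  90  89  88  89 148 241 236 124  86  85  86  85  85  84
   84  83]
 [ 91  91  90  90  89  89  89  89 158 245 242 132  86  86  86  85  83  84
   83  83]
 [ 92  91  90  89  89  89  89 105 181 244 242 173 101  86  84  84  84  83
   84  82]
 [ 91  90  89  89  89  89  98 155 202 219 222 210 149  90  84  84  83  83
   83  82]
 [ 89  89  89  89  88  87 108 163 182 178 187 196 170  98  83  84  83  81
   82  82]
 [ 90  89  89  85  80  73  79  93  86  76  79  96 100  75  73  78  81  81
   82  81]
 [ 88  88  83  69  60  62  68  76  86  94  92  83  76  68  63  62  69  79
   81  81]
 [ 88  79  70  76  86  94 101 104 104  99 100 103 103 104 101  91  76  72
   77  80]]
```

Stud centre is (0.5697, −0.1452) and its slot angle about 13°. The tip prediction agrees with the picture to under 1 mm. Moving over the stud.

Emit:
{"api": "drive_tool", "payload": {"series": [0,0,-0.4,0.5,0.03,0,-1,0,0,-0.8,1.1,0.06,0,-1,0,0,-1.2,1.56,0.08,0,-1,0,0,-1.2,1.56,0.08,0.4,-1,0,0,-1.2,1.56,0.08,0.8,-1,0,0,-1.2,1.56,0.08,0.85,-1,0,0,-1.2,1.56,0.08,0.85,-1,0,0,-1.2,1.56,0.08,0.85,-1,0,0,-1.2,1.56,0.08,0.85,-1]}}

```text
time: 7.07
ee_pos: [0.5703, -0.1459, 0.1905]
eef_rot: [-0.105, 0.994, -0.0, 0.001]
ft_force: [0.3, -0.4, 0.1]
width: 0.024
grip_force: 40.0
```

```bash
python3 - <<'E'
from h import *
from bench import *
s=telemetry.read_state();w=get_calibration('wrist');im=camera('wrist')
T=R.from_quat(s['eef_rot']);tip=s['ee_pos']+T.apply([0,0,.084])
print(s['time'],s['ee_pos'],'tip',tip,np.degrees(np.arctan2(*T.apply([1,0,0])[[1,0]]))%180,s['ft_force'],s['torque'])
print(proj(w,tip),proj(w,[.5697,-.1452,.0975]))
cv2.imwrite('pics/w4.png',cv2.resize(im[150:250,270:370,::-1],(500,500),interpolation=cv2.INTER_CUBIC))
E
```

```text
7.0667 [ 0.5702616  -0.1458543   0.19052934] tip [ 0.57040013 -0.1458755   0.10652946] 12.034234254257825 [ 0.2678268  -0.38085065  0.05328284] [0.174493   0.02239797 0.00364615]
(np.float64(319.43447184590843), np.float64(218.1502272525674)) (np.float64(320.55613569774687), np.float64(212.98502317886258))
```

View pics/w4.png

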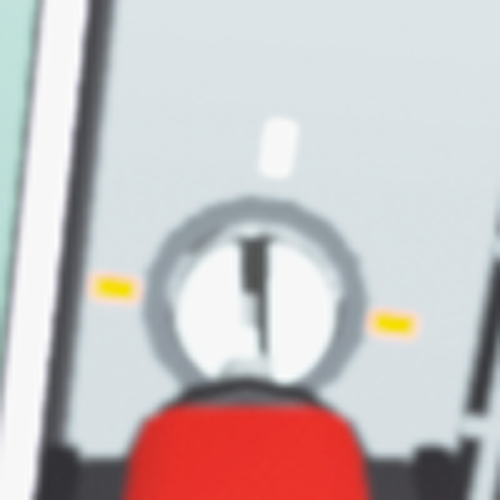

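The blade (crop x≈249) sits over the slot (x≈256) and parallel to it. Shift it 0.7 mm and lower into the slot.

Emit:
{"api": "drive_tool", "payload": {"series": [0,0,0,0.018,0.018,0,-1,0,0,0,0.018,0.018,0.07,-1,0,0,0,0.018,0.018,0.15,-1,0,0,0,0.018,0.018,0.22,-1,0,0,0,0.018,0.018,0.29,-1,0,0,0,0.018,0.018,0.29,-1,0,0,0,0.018,0.018,0.29,-1,0,0,0,0.018,0.018,0.29,-1]}}

```text
time: 7.78
ee_pos: [0.5687, -0.1454, 0.1779]
eef_rot: [-0.104, 0.995, 0.0, -0.0]
ft_force: [-1.2, -0.2, 1.2]
width: 0.024
grip_force: 40.0
```

Emit:
{"api": "drive_tool", "payload": {"series": [0,0,0,0,0,0.02,-1,0,0,0,0,0,0.04,-1,0,0,0,0,0,0.06,-1,0,0,0,0,0,0.08,-1,0,0,0,0,0,0.08,-1,0,0,0,0,0,0.08,-1]}}

```text
time: 8.28
ee_pos: [0.5688, -0.1454, 0.1747]
eef_rot: [-0.105, 0.995, -0.0, 0.0]
ft_force: [-2.2, 0.9, 4.1]
width: 0.0236
grip_force: 40.0
```

```bash
cat > st.py <<'E'
from h import *
from bench import *
s=telemetry.read_state();T=R.from_quat(s['eef_rot']);tip=s['ee_pos']+T.apply([0,0,.084])
print(s['time'],'tip',tip.round(4),'ang',(np.degrees(np.arctan2(*T.apply([1,0,0])[[1,0]]))%180).round(1),s['ft_force'].round(2),s['torque'].round(3),s['joint_positions'][6])
E
python3 st.py
```

```text
8.2833 tip [ 0.5688 -0.1454  0.0907] ang 12.0 [-2.21  0.91  4.12] [0.245 0.559 0.004] 1.9240094977998905
```

Emit:
{"api": "drive_tool", "payload": {"series": [0,0,0,0,0,0.02,-1,0,0,0,0,0,0.03,-1,0,0,0,0,0,0.04,-1,0,0,0,0,0,0.04,-1,0,0,0,0,0,0.04,-1]}}

```text
time: 8.7
ee_pos: [0.5688, -0.1454, 0.1731]
eef_rot: [-0.105, 0.995, -0.0, 0.0]
ft_force: [-2.4, 1.0, 5.9]
width: 0.0237
grip_force: 40.0
```

Emit:
{"api": "drive_tool", "payload": {"series": [0,0,0,0,0,0.01,-1,0,0,0,0,0,0.02,-1,0,0,0,0,0,0.03,-1,0,0,0,0,0,0.03,-1,0,0,0,0,0,0.03,-1]}}

```text
time: 9.12
ee_pos: [0.5688, -0.1454, 0.1721]
eef_rot: [-0.105, 0.995, -0.0, 0.0]
ft_force: [-3.8, -0.1, 6.2]
width: 0.0239
grip_force: 40.0
```

Emit:
{"api": "drive_tool", "payload": {"series": [0,0,0,0.01,0,0.01,-1,0,0,0,0.01,0,0.02,-1,0,0,0,0.01,0,0.025,-1,0,0,0,0.01,0,0.025,-1,0,0,0,0.01,0,0.025,-1]}}

```text
time: 9.53
ee_pos: [0.5687, -0.1454, 0.1713]
eef_rot: [-0.105, 0.995, -0.0, 0.001]
ft_force: [-2.0, 0.4, 7.6]
width: 0.024
grip_force: 40.0
```

Emit:
{"api": "drive_tool", "payload": {"series": [0,0,0,0,0,0.01,-1,0,0,0,0,0,0.02,-1,0,0,0,0,0,0.025,-1,0,0,0,0,0,0.025,-1,0,0,0,0,0,0.025,-1]}}

```text
time: 9.95
ee_pos: [0.5687, -0.1454, 0.1708]
eef_rot: [-0.105, 0.995, -0.0, 0.001]
ft_force: [-3.9, 1.7, 11.7]
width: 0.0237
grip_force: 40.0
```

The solid stop was felt at about 6.7 mm (11.7 N). Ease 0.3 mm and start turning, with a torque check.

Emit:
{"api": "drive_tool", "payload": {"series": [0,0,0,0,0,-0.008,-1,0,0,0.8,0,0,-0.008,-1,0,0,1.6,0,0,-0.008,-1,0,0,2.4,0,0,-0.008,-1,0,0,3.2,0,0,-0.008,-1,0,0,4,0,0,-0.008,-1,0,0,4.8,0,0,-0.008,-1,0,0,5.6,0,0,-0.008,-1,0,0,6.4,0,0,-0.008,-1]}}

```text
time: 10.7
ee_pos: [0.5687, -0.1444, 0.1709]
eef_rot: [0.175, 0.985, 0.001, 0.0]
ft_force: [-4.1, 3.9, 10.7]
width: 0.0242
grip_force: 40.0
```

```bash
python3 st.py
```

```text
10.7 tip [ 0.5688 -0.1443  0.0869] ang 159.9 [-4.11  3.86 10.69] [ 1.246  0.98  -0.029] 1.3798830037407936
```

Emit:
{"api": "drive_tool", "payload": {"series": [0,0,0.8,0,0,0,-1,0,0,1.6,0,0,0,-1,0,0,2.4,0,0,0,-1,0,0,3.2,0,0,0,-1]}}

```text
time: 11.03
ee_pos: [0.5689, -0.1439, 0.1709]
eef_rot: [0.31, 0.951, 0.001, 0.0]
ft_force: [-2.9, 5.7, 10.2]
width: 0.0239
grip_force: 40.0
```

```bash
python3 st.py
```

```text
11.0333 tip [ 0.5689 -0.1438  0.0869] ang 143.9 [-2.89  5.69 10.21] [1.623 0.867 0.03 ] 1.1094988982105105
```

Emit:
{"api": "drive_tool", "payload": {"series": [0,0,0.8,0.015,0.008,0,-1,0,0,1.6,0.015,0.008,0,-1,0,0,2.4,0.015,0.008,0,-1,0,0,3.2,0.015,0.008,0,-1,0,0,4,0.015,0.008,0,-1,0,0,4.8,0.015,0.008,0,-1]}}

```text
time: 11.53
ee_pos: [0.5692, -0.1432, 0.1711]
eef_rot: [0.501, 0.866, 0.001, 0.001]
ft_force: [0.5, 5.3, 8.0]
width: 0.0238
grip_force: 40.0
```

```bash
python3 st.py
```

```text
11.5333 tip [ 0.5694 -0.143   0.0871] ang 119.9 [0.53 5.29 7.97] [1.562 0.085 0.005] 0.7028747770789114
```

Emit:
{"api": "drive_tool", "payload": {"series": [0,0,0.8,0,0,0,-1,0,0,1.6,0,0,0,-1,0,0,2.4,0,0,0,-1,0,0,3.2,0,0,0,-1]}}

```text
time: 11.87
ee_pos: [0.5695, -0.1432, 0.1712]
eef_rot: [0.616, 0.787, 0.002, 0.001]
ft_force: [0.9, 5.9, 7.8]
width: 0.0238
grip_force: 40.0
```

```bash
python3 st.py
```

```text
11.8667 tip [ 0.5698 -0.1431  0.0872] ang 103.9 [0.92 5.93 7.85] [ 1.501 -0.325  0.046] 0.4324767655473153
```

Emit:
{"api": "drive_tool", "payload": {"series": [0,0,0.7,0,0,0,-1,0,0,1.4,0,0,0,-1,0,0,1.4,0,0,0,-1]}}

```text
time: 12.12
ee_pos: [0.5697, -0.1431, 0.1712]
eef_rot: [0.663, 0.748, 0.002, 0.001]
ft_force: [1.4, 5.1, 7.6]
width: 0.0238
grip_force: 40.0
```

```bash
python3 st.py
```

```text
12.1167 tip [ 0.57   -0.1429  0.0872] ang 96.9 [1.38 5.15 7.62] [ 1.452 -0.39   0.051] 0.31371473528952903
```

Emit:
{"api": "drive_tool", "payload": {"series": [0,0,0.5,0,0,0,-1,0,0,1,0,0,0,-1,0,0,1,0,0,0,-1]}}

```text
time: 12.37
ee_pos: [0.5698, -0.1432, 0.1712]
eef_rot: [0.695, 0.719, 0.002, 0.001]
ft_force: [1.8, 4.6, 7.5]
width: 0.0237
grip_force: 40.0
```

```bash
python3 st.py
```

```text
12.3667 tip [ 0.5701 -0.143   0.0872] ang 91.9 [1.82 4.6  7.5 ] [ 1.441 -0.466  0.005] 0.23038164005238976
```

Emit:
{"api": "drive_tool", "payload": {"series": [0,0,0.5,0,0,0,-1,0,0,1,0,0,0,-1,0,0,1,0,0,0,-1]}}

```text
time: 12.62
ee_pos: [0.5699, -0.1432, 0.1712]
eef_rot: [0.726, 0.688, 0.002, 0.001]
ft_force: [2.4, 4.3, 8.4]
width: 0.0237
grip_force: 40.0
```

```bash
python3 st.py
```

```text
12.6167 tip [ 0.5702 -0.1431  0.0872] ang 86.9 [2.43 4.28 8.38] [ 1.381 -0.604  0.009] 0.14592762495900086
```

Emit:
{"api": "drive_tool", "payload": {"series": [0,0,0.4,0,0,0,-1,0,0,0.8,0,0,0,-1,0,0,0.8,0,0,0,-1]}}

```text
time: 12.87
ee_pos: [0.57, -0.1432, 0.1713]
eef_rot: [0.749, 0.662, 0.002, 0.001]
ft_force: [2.0, 4.4, 6.9]
width: 0.0239
grip_force: 40.0
```

```bash
python3 st.py
```

```text
12.8667 tip [ 0.5703 -0.143   0.0873] ang 83.0 [1.99 4.44 6.94] [ 1.391 -0.631  0.019] 0.07897122014629913
```

Emit:
{"api": "drive_tool", "payload": {"series": [0,0,0,0,0,-0.025,-1,0,0,0,0,0,-0.05,-1,0,0,0,0,0,-0.075,-1,0,0,0,0,0,-0.1,-1,0,0,0,0,0,-0.1,-1]}}

```text
time: 13.28
ee_pos: [0.5693, -0.1441, 0.1743]
eef_rot: [0.749, 0.663, 0.001, 0.001]
ft_force: [5.0, 3.0, 0.0]
width: 0.0236
grip_force: 40.0
```

```bash
python3 st.py
```

```text
13.2833 tip [ 0.5696 -0.144   0.0903] ang 83.1 [5.04 3.04 0.01] [ 0.828 -1.555 -0.   ] 0.08081246975026916
```

No vertical force with the stud 3.2 mm in, so it is caught. I'm relieving the side contact and lifting out.

Emit:
{"api": "drive_tool", "payload": {"series": [0,0,-0.4,0.015,0.02,0,-1,0,0,-0.8,0.015,0.02,-0.02,-1,0,0,-0.8,0.015,0.02,-0.05,-1,0,0,-0.8,0.015,0.02,-0.12,-1,0,0,-0.8,0.015,0.02,-0.25,-1,0,0,-0.8,0.015,0.02,-0.5,-1,0,0,-0.8,0.015,0.02,-0.8,-1,0,0,-0.8,0.015,0.02,-0.8,-1]}}

```text
time: 13.95
ee_pos: [0.5699, -0.1448, 0.2093]
eef_rot: [0.726, 0.688, 0.001, 0.002]
ft_force: [-0.1, -0.4, -0.6]
width: 0.0238
grip_force: 40.0
```

```bash
python3 st.py; python3 - <<'E'
from h import *
from bench import *
w=get_calibration('wrist');im=camera('wrist')[:,:,::-1].copy();cv2.imwrite('pics/w5f.png',im)
u,v=map(int,proj(w,[.5697,-.1452,.092]));print(u,v)
a=im[max(0,v-60):v+60,u-60:u+60]
cv2.imwrite('pics/w5.png',cv2.resize(a,(480,480*a.shape[0]//120),interpolation=cv2.INTER_CUBIC))
E
```

```text
13.95 tip [ 0.5702 -0.1449  0.1253] ang 87.0 [-0.13 -0.4  -0.62] [-0.026 -0.058 -0.038] 0.14447446348045342
319 201
```

View pics/w5.png

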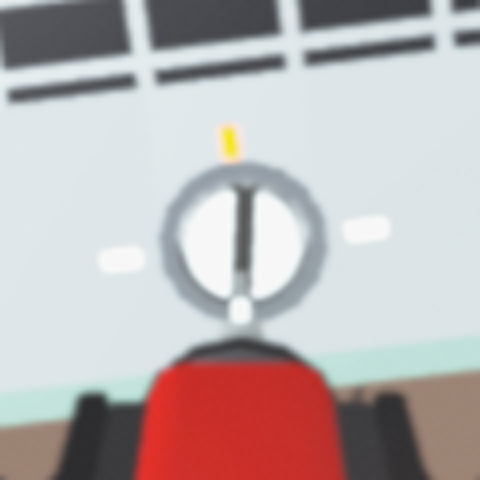

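The slot has turned to the orange marks, just past them, and the head sits low in its ring. Now carry the driver back.

Emit:
{"api": "drive_tool", "payload": {"series": [0,0,-1.3,0.1,0,-0.8,-1,0,0,-2.6,0.8,-0.2,-1.3,-1,0,0,-3.9,1.7,-0.45,-1.3,-1,0,0,-5.2,2.7,-0.7,-1.3,-1,0,0,-6.5,3.7,-0.95,-1.3,-1,0,0,-7.8,4.7,-1.2,-1.3,-1,0,0,-9.1,5.7,-1.47,-1.3,-1,0,0,-10.4,6.7,-1.73,-1.3,-1,0,0,-11.7,7.7,-2,-1.3,-1,0,0,-13,8.6,-2.2,-1.3,-1]}}

```text
time: 14.83
ee_pos: [0.4977, 0.2063, 0.2582]
eef_rot: [0.239, 0.971, 0.0, 0.0]
ft_force: [1.4, 0.2, -1.2]
width: 0.0233
grip_force: 40.0
```

```bash
cat > go.py <<'E'
from h import *
from bench import *
s=telemetry.read_state();T=R.from_quat(s['eef_rot']);G=R.from_quat([-.225,.974,0,0])
d=T.inv().apply(np.array([.4855,.2710,.0995])-s['ee_pos']);rv=np.degrees((T.inv()*G).as_rotvec())
print(s['time'],s['ee_pos'],'shift units',(d/.04).round(3),'rot units',(rv/5).round(2),s['width'],s['ft_force'].round(1))
E
python3 go.py; python3 - <<'E'
from h import *
im=cv2.imread('pics/w5f.png');g=cv2.cvtColor(im,cv2.COLOR_BGR2GRAY)
V,U=np.where((g<110));k=(np.hypot(U-319.5,V-200)<14)&(V<208);P=np.c_[U,V][k]-np.c_[U,V][k].mean(0)
e=np.linalg.svd(P)[2][0];print('slot img angle',np.degrees(np.arctan2(e[1],e[0])),len(P))
E
```

```text
14.8333 [0.49765189 0.20627117 0.25820188] shift units [1.019 1.292 3.968] rot units [  0.     0.   -10.73] 0.023341010215202792 [ 1.4  0.2 -1.2]
slot img angle 91.09755624419793 40
```

Emit:
{"api": "drive_tool", "payload": {"series": [0,0,-1.3,0.2,0.3,0,-1,0,0,-2.6,0.5,0.7,0,-1,0,0,-3.9,0.9,1.1,0,-1,0,0,-5.2,1.02,1.29,0,-1,0,0,-6.5,1.02,1.29,0,-1,0,0,-7.8,1.02,1.29,0,-1,0,0,-9.1,1.02,1.29,0,-1,0,0,-10.4,1.02,1.29,0,-1,0,0,-10.7,1.02,1.29,0,-1,0,0,-10.7,1.02,1.29,0,-1]}}

```text
time: 15.67
ee_pos: [0.4871, 0.2683, 0.2579]
eef_rot: [-0.221, 0.975, -0.0, -0.0]
ft_force: [-0.3, 0.8, -1.2]
width: 0.0239
grip_force: 40.0
```

```bash
python3 go.py
```

```text
15.6667 [0.48711031 0.26826611 0.25786   ] shift units [0.005 0.08  3.959] rot units [-0.   -0.   -0.09] 0.023916226960338627 [-0.3  0.8 -1.2]
```

Emit:
{"api": "drive_tool", "payload": {"series": [0,0,0,0,0.08,0.4,-1,0,0,0,0,0.08,1,-1,0,0,0,0,0.08,1.6,-1,0,0,0,0,0.08,2.1,-1,0,0,0,0,0.08,2.5,-1,0,0,0,0,0.08,2.5,-1,0,0,0,0,0.08,2.5,-1]}}

```text
time: 16.25
ee_pos: [0.4855, 0.2711, 0.1578]
eef_rot: [-0.22, 0.975, -0.0, -0.001]
ft_force: [0.3, -0.4, -0.1]
width: 0.0241
grip_force: 40.0
```

```bash
python3 go.py
```

```text
16.25 [0.48550253 0.27111277 0.15779034] shift units [-1.000e-03 -2.000e-03  1.457e+00] rot units [-0.   -0.02 -0.12] 0.024086289518267516 [ 0.3 -0.4 -0.1]
```

Emit:
{"api": "drive_tool", "payload": {"series": [0,0,0,0,0,0.2,-1,0,0,0,0,0,0.45,-1,0,0,0,0,0,0.7,-1,0,0,0,0,0,0.95,-1,0,0,0,0,0,1.15,-1,0,0,0,0,0,1.3,-1,0,0,0,0,0,1.38,-1,0,0,0,0,0,1.42,-1,0,0,0,0,0,1.44,-1,0,0,0,0,0,1.44,-1]}}

```text
time: 17.08
ee_pos: [0.486, 0.2715, 0.1006]
eef_rot: [-0.221, 0.975, 0.0, 0.0]
ft_force: [0.3, -0.6, -1.3]
width: 0.0236
grip_force: 40.0
```

```bash
python3 go.py
```

```text
17.0833 [0.48599323 0.27145635 0.10063919] shift units [ 0.016 -0.005  0.028] rot units [ 0.   0.  -0.1] 0.023628521922058505 [ 0.3 -0.6 -1.3]
```

Emit:
{"api": "drive_tool", "payload": {"series": [0,0,0,0,0,0.02,-1,0,0,0,0,0,0.03,-1,0,0,0,0,0,0.03,-1]}}

```text
time: 17.33
ee_pos: [0.486, 0.2714, 0.0995]
eef_rot: [-0.221, 0.975, 0.0, 0.0]
ft_force: [-0.1, -0.3, -0.6]
width: 0.024
grip_force: 40.0
```

Emit:
{"api": "drive_tool", "payload": {"series": [0,0,0,0,0,0,-0.3,0,0,0,0,0,0,0,0,0,0,0,0,0,0.4,0,0,0,0,0,0,0.4,0,0,0,0,0,0,0.4,0,0,0,0,0,0,0.4]}}

```text
time: 17.83
ee_pos: [0.4859, 0.2714, 0.0993]
eef_rot: [-0.221, 0.975, 0.0, 0.0]
ft_force: [-0.6, 0.3, 0.5]
width: 0.0552
grip_force: 0.0
```

Emit:
{"api": "drive_tool", "payload": {"series": [0,0,0,0,0,-0.3,0.4,0,0,0,0,0,-0.8,0.4,0,0,0,0,0,-1.5,0.4,0,0,0,0,0,-2.2,0.4,0,0,0,0,0,-2.9,0.4,0,0,0,0,0,-3.2,0.4,0,0,0,0,0,-3.2,0.4,0,0,0,0,0,-3.2,0.4]}}

```text
time: 18.5
ee_pos: [0.486, 0.2715, 0.2278]
eef_rot: [-0.221, 0.975, 0.0, 0.001]
ft_force: [0.3, 0.4, -1.5]
width: 0.0612
grip_force: 0.0
```

```bash
python3 - <<'E'
from h import *
from bench import *
s=telemetry.read_state();print(s['time'],s['ee_pos'],s['width'],s['ft_force'].round(2))
def red(im):
    m=cv2.inRange(cv2.cvtColor(im,cv2.COLOR_RGB2HSV),(0,150,60),(8,255,255))
    n,l,st,ce=cv2.connectedComponentsWithStats(m);return [(st[i],ce[i].round(1)) for i in range(1,n) if st[i,4]>60]
for n in ['scene','side']:
    print(n,'before',red(cv2.imread(f'pics/{n}0.png')[:,:,::-1].copy())); print('now',red(camera(n)))
    
w=get_calibration('wrist');im=camera('wrist');print('wrist',red(im),'before w2',red(cv2.imread('pics/w2.png')[:,:,::-1].copy()))
E
```

```text
18.5 [0.48596609 0.27147752 0.22781023] 0.06119727308280696 [ 0.27  0.42 -1.46]
scene before [(array([175, 230,  17,  15, 187], dtype=int32), array([182.8, 236.3])), (array([385, 242,  11,  19, 147], dtype=int32), array([389.7, 250.5])), (array([347, 303,  17,  16, 210], dtype=int32), array([355., 310.]))]
now [(array([175, 230,  17,  14, 185], dtype=int32), array([182.8, 236.3])), (array([386, 242,  10,  19, 139], dtype=int32), array([390.1, 250.4])), (array([347, 303,  17,  16, 208], dtype=int32), array([355., 310.]))]
side before [(array([223, 112,  13,   9,  68], dtype=int32), array([228.3, 116.6])), (array([159, 241,  20,  17, 257], dtype=int32), array([168.7, 249.1])), (array([246, 248,  16,  22, 207], dtype=int32), array([254.2, 256.5]))]
now [(array([159, 241,  20,  17, 258], dtype=int32), array([168.6, 249.1])), (array([246, 248,  16,  22, 204], dtype=int32), array([253.7, 256.3]))]
wrist [(array([ 304,  176,   31,   51, 1466], dtype=int32), array([319. , 201.9]))] before w2 [(array([ 304,  179,   33,   54, 1640], dtype=int32), array([319.8, 206.2]))]
```

```bash
python3 -c "
from bench import r
print(r.close_job())"
```

```text
the job is handed in; nothing more can be done
None
```

The job is handed in after about 19 s of robot time. The open stud stayed down in its catch, at about 1.73 rad by camera, with vertical force peaking at 11.7 N in my readings. The red driver is back upright in its hole. I did not touch the other stud or the bystanders. The green and turquoise look-alikes fell over on their own in the first second, and one now leans on the block. No verdict was returned.

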